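# Index a flange in the welding jig and seat its locating tongue

## Robot

A 7-joint arm with a two-finger parallel gripper is mounted at the origin on the work surface. World frame = base frame: x ahead of the robot, y to its left, z up, the work surface at z = 0. Lengths are in m, angles in rad, forces in N, time in s.
With the tool pointing down it reaches from about 0.4 to 0.85 m from the base axis. Payload 4.5 kg.
Tool frame: the origin (TCP) lies midway between the tips of the shut fingers; the grasp point (between the pads) lies 19 mm behind it; z points along the fingers, y is the direction in which the jaws open and shut (so a half turn about z gives the same grasp; the last joint's range is limited). The gripper opens to 88 mm and grips with 3 to 60 N. Pads are 18 mm wide; open, the fingers measure 123 mm over their backs; the gripper's body (75 mm by 187 mm) begins 45 mm behind the grasp point.
Start: joints at [1.276, 0.689, -0.195, 1.565, 0.157, 0.902, -0.215], TCP at [0.202, -0.592, 0.239] pointing down, gripper open.
Joint ranges: [-3.01, 3.01], [-0.46, 2.08], [-1.47, 1.51], [0.13, 2.56], [-1, 4.14], [0.04, 2.09], [-2.66, 2.66]. Speed limits (rad/s): [2.57, 2.57, 3.14, 3.14, 3.14, 3.14, 3.14].

## Interface

Orientations are given as a unit quaternion [x, y, z, w].
In Python, from plant import get_state, snapshot, finish_job, find_in gives the robot as it stands.
- The arm moves only by the shell command python3 -m creep 'ROWS' [OPENING] [FORCE]. ROWS is JSON, one flat list of numbers, 6 for each row, row after row: the shift along the tool's x, y, z in mm, then the turn, a rotation vector about the tool's x, y, z in degrees. In form: [tx, ty, tz, wx, wy, wz, tx, ty, tz, wx, wy, wz, ...]. A call has 1 to 5 rows; each row shifts and turns the pose as measured when the row begins, along the tool's axes as they then stand; what a row does not reach is not made up. A row lasts 1/12 s, in which the tool goes at most 41.7 mm and 7.16 degrees, less where a joint would pass 70% of its speed; a pose out of reach is approached as far as the arm can. A call is refused whole if a number of a shift passes 41.7 or a number of a turn 7.16, either way. A call with a gripper value outside its range is refused whole. OPENING is the finger opening in mm, from 0 to 88.1, set as the call begins (- or left out, the last holds). The fingers move at their own pace and stop on an object; FORCE is the grip in N (left out, the last holds). Time passes only in rows, so rows that do not move let the fingers close. It gives the time, the measured TCP pose, the force and the opening at its end, in the units of the state.
- get_state(): the state, without advancing time (a new reading comes with each control period).
- snapshot(name): name is "scene" or "top" or "wrist"; returns a dict with "color" (420x560x3 uint8, red, green, blue), "intrinsics" (3x3 intrinsics, pixels), "dist_coeffs" ([k1, k2, p1, p2, k3] as OpenCV has them; the pictures are not rectified), "extrinsics" (4x4, takes a point from world to camera coordinates). Camera axes: x right, y down, z forward; pixel columns grow to the right and rows downward; lengths in m; the calibration is good to about 2 mm. A picture is of the moment at which its call begins. There is no depth.
- finish_job(): hands the job in, once; it reports no verdict.
Trained networks look in the newest picture that a camera, given by its name, has taken for a name from the list of things; names that differ only in an ending like _2 or _b are one class to them, and where a whole thing is asked for, a point or a joint stands for the part that bears it (a point fixed in the world has none). Each returns a list of dicts, best first, with "score" (0 to 1); they miss things now and then, are a little off and sometimes report something else, mostly with a low value. They report only what shows in the picture. A call takes as long as a camera call. They do not tell look-alikes from the thing itself.
- find_in(thing, camera): "xy" ([column, row] in pixels, amid what is visible of it).
The state is a dict: "clock": time; "q": joint angles; "qd": joint speeds; "joint_torque": joint torques, N m; "tool_pos": TCP position; "eef_rot": TCP orientation; "contact_force": force on the tool from outside, world axes, zero at the start; "moment": the same for the moment, N m; "opening": opening from 0.0 (shut) to 1.0 (fully open).
Only numpy, scipy, OpenCV 4.12 (cv2) and the standard library are available. Lean on these libraries where they do the work, as an engineer would, in place of code of your own. Each camera call takes 0.05 s, during which the arm holds its last target.

## Task

Turn the loose aluminium flange on its jig by gently pushing the lugs at its edge, without lifting it off the spigot, until the V notch in its rim (blue dab) faces the nose of the still drawn-back locating tongue. Then push the tongue by its red post into the notch until it is fully home, and press it there for a moment with about 15 N so that the flange beds hard against the spigot; never load flange or tongue with more than 22 N. Leave the tongue seated, take the gripper away, and do not disturb the hammer, brush, coupling and tin.

Things in the scene. Friction and masses are not known exactly. Their poses are not given: they have to be found in the camera images.
- jig: Green welding jig, fixed; origin on the bench amid its round flange seat (top at 22 mm). Its +x axis points along the yellow tongue channel (walls x 108 to 183 mm, 41 mm across, top at 40). Plate: top at 12 mm, x -95 to 190, y -95 to 95 mm (45 past x 95). The brass spigot (33.4 mm diameter, top at 49) is clamped rigidly 0 to 2.5 mm off the origin, either way along x. Heights are above the bench.
- mark (a point): Point fixed to the jig, 60 mm from the jig's origin on its +x axis, 38 mm above the bench: where the notch's mouth must come, within the flange's play on the spigot. The tongue's steel nose points at it.
- flange: Loose aluminium flange, 0.35 to 0.7 kg, 120 mm diameter, 16 mm thick, 22 to 38 mm above the bench, bore 3.3 mm loose around the spigot. Origin: centre of underside. Notch on its +x axis; lugs at 60, 180, 300 deg from it, 22 mm wide, straight-sided, reaching to 80 mm radius. Rim overhangs the seat: tips fit beside a lug 20 mm above the bench. Turns either way with a few N, stays where left.
- notch (a point): Middle of the mouth of the flange's V notch, 60 mm from the flange's centre, on its top face. Apex of the V 44 mm from the centre, mouth 18 mm wide; a blue dab on the top face beside it.
- seat (a point): Point in the flange's notch, 56 mm from the flange's centre, half-way up: where the centre of the tongue's round nose lies when it is home.
- tongue: Steel tongue, 12 mm wide, 24 to 38 mm above the bench; slides along the jig's x axis, drawn back at the start, up to 56 mm towards the spigot; 36 to 47 mm brings it home. Slide drag 2.5 N; stays where left. Origin on the bench under the centre of its round nose (radius 6 mm). The nose wedges into the V and turns the flange the last few degrees if the notch is within 7 mm of facing it.
- nose (a point): Centre of the tongue's round nose, 31 mm above the bench.
- post (a point): On the axis of the tongue's upright red post, 18 mm diameter, from 38 to 75 mm above the bench; this point is 60 mm above the bench. The post stands 56 mm behind the nose; push it towards the spigot from its outer side.
- hammer: Hammer lying on the bench, 240 mm; leave alone.
- brush: Brush lying on the bench, 220 mm; leave alone.
- coupling: Dark steel pipe coupling standing on end, 60 mm diameter, 45 mm tall; leave alone.
- tin: Blue tin, 72 mm diameter, 110 mm tall; leave alone.
Things that resemble listed ones, but are neither listed nor needed, are in the scene too. Of the things like the flange, leave any that is pink or yellow; of the rest the larger one is meant.

How it is judged:
By the outcome, as a careful person would: the job done as asked, in the order asked, and still so for the second after the job is handed in, with the robot touching nothing.
It also fails if it takes over 72 s, if anything falls off the work surface, if the arm or the gripper's body presses on something with over 40 N, if the wrist force passes 120 N, or if a joint passes its speed limit or range.

## Working session

There is one attempt and no reset: what is moved stays moved. The work goes in short steps, Python scripts to look and compute and a shell command to move; the robot and the scene stay as the last step left them, time stands still between calls to the robot, and variables do not carry over. Pictures are saved under pics/ and viewed, and the job is handed in when it is done.

```bash
ls; mkdir -p pics
python3 - <<'E'
from plant import get_state, snapshot, find_in
import cv2
s=get_state(); print({k:s[k] for k in ('clock','tool_pos','eef_rot','contact_force','opening')})
for c in ('scene','top','wrist'):
    p=snapshot(c); cv2.imwrite(f'pics/{c}0.png',p['color'][:,:,::-1])
    print(c,p['intrinsics'],p['dist_coeffs'],p['extrinsics'])
E
```

```text
pics
{'clock': 0.0, 'tool_pos': array([ 0.20158477, -0.59091554,  0.23789162]), 'eef_rot': array([ 9.86504481e-01,  1.63731578e-01, -2.21150095e-04, -9.11158784e-04]), 'contact_force': array([-1.44725392,  0.1206048 ,  0.20737106]), 'opening': 0.9986187970058255}
scene [[479.02511582   0.         283.48726687]
 [  0.         479.02511582 211.89863282]
 [  0.           0.           1.        ]] [0.02855966 0.         0.         0.         0.        ] [[ 8.42517163e-01  5.38668880e-01 -8.17079624e-04 -3.92670532e-01]
 [ 3.42619763e-01 -5.37051379e-01 -7.70835595e-01 -9.64268010e-02]
 [-4.15663960e-01  6.49162271e-01 -6.37033609e-01  1.37244300e+00]
 [ 0.00000000e+00  0.00000000e+00  0.00000000e+00  1.00000000e+00]]
top [[460.85295334   0.         279.40617929]
 [  0.         460.85295334 210.81870642]
 [  0.           0.           1.        ]] [-0.12599319  0.          0.          0.          0.        ] [[ 0.01991927 -0.99966815  0.01633446 -0.01601462]
 [-0.98650468 -0.02230741 -0.16220633  0.45072504]
 [ 0.16251688 -0.01288299 -0.98662166  1.16442729]
 [ 0.          0.          0.          1.        ]]
wrist [[334.79708467   0.         276.72466566]
 [  0.         334.79708467 213.99334641]
 [  0.           0.           1.        ]] [0.01054544 0.         0.         0.         0.        ] [[ 0.32318461 -0.94633516 -0.0012101  -0.62369528]
 [-0.90813522 -0.31049802  0.28085833 -0.03899281]
 [-0.26616185 -0.08967015 -0.95974847  0.38917532]
 [ 0.          0.          0.          1.        ]]
```

View pics/scene0.png

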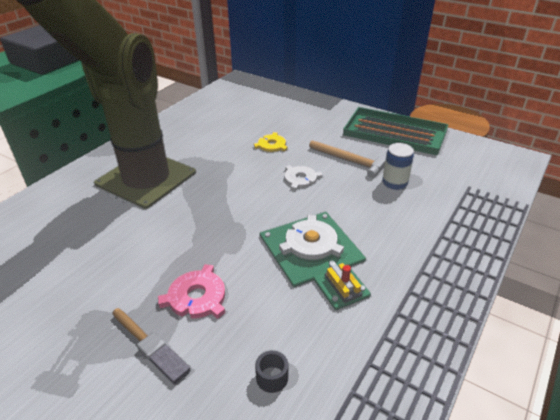

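View pics/top0.png

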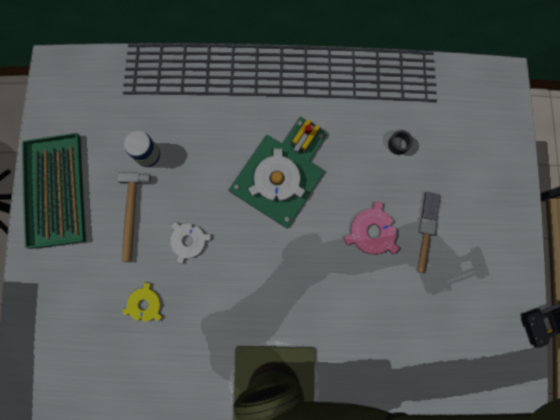

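View pics/wrist0.png

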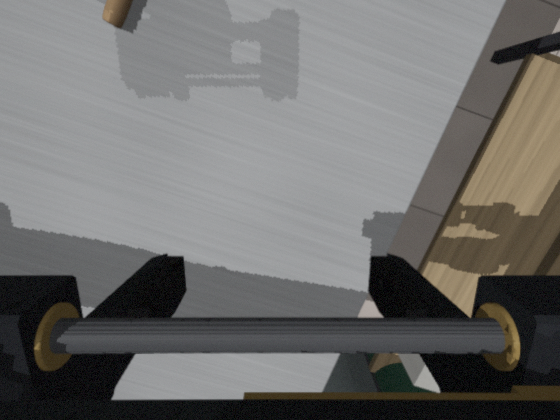

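Candidates for the flange in the top view: white one on the jig (277,178), smaller white one (190,240), pink (374,231), yellow (144,303). The white one on the jig around the brass spigot is larger and meets the description. I'll confirm with an enlarged crop and measure.

```bash
cat > h.py <<'E'
import numpy as np, cv2
from plant import get_state, snapshot, find_in
from scipy.spatial.transform import Rotation as R
def proj(p,P):
    E=np.array(p['extrinsics']); 
    return cv2.projectPoints(np.atleast_2d(np.array(P,float)),cv2.Rodrigues(E[:3,:3])[0],E[:3,3],p['intrinsics'],np.array(p['dist_coeffs'],float))[0][:,0]
def unproj(p,uv,z):
    n=cv2.undistortPoints(np.array(uv,float).reshape(-1,1,2),p['intrinsics'],np.array(p['dist_coeffs'],float))[:,0]
    E=np.array(p['extrinsics']); d=np.c_[n,np.ones(len(n))]@E[:3,:3]; c=-E[:3,:3].T@E[:3,3]
    return c+d*((z-c[2])/d[:,2])[:,None]
def crop(p,u0,v0,u1,v1,k,name):
    im=cv2.resize(p['color'][v0:v1,u0:u1,::-1],None,fx=k,fy=k,interpolation=cv2.INTER_CUBIC); cv2.imwrite('pics/'+name,im)
E
python3 - <<'E'
from h import *
t=snapshot('top'); s=snapshot('scene')
crop(t,220,105,340,235,4.5,'t1.png'); crop(s,250,200,380,315,5,'s1.png')
H=dict(jig=.012,mark=.038,flange=.038,notch=.038,seat=.03,tongue=.038,nose=.031,post=.06,coupling=.0225,tin=.055,hammer=.01,brush=.01)
for c,p in (('top',t),('scene',s)):
    for k,z in H.items():
        for d in find_in(k,c)[:4]: print(c,k,round(d['score'],2),np.round(d['xy'],1),np.round(unproj(p,d['xy'],z)[0,:2],4))
print(get_state()['clock'])
E
```

```text
top jig 0.82 [280.8 172.8] [ 0.5592 -0.0084]
top jig 0.21 [300.9 135. ] [ 0.6675 -0.0616]
top mark 0.8 [281.4 175.6] [ 0.5451 -0.0098]
top flange 0.98 [180.6 242.8] [0.3613 0.2471]
top flange 0.73 [280.6 183.4] [ 0.524  -0.0081]
top flange 0.68 [378. 232.] [ 0.4006 -0.2648]
top flange 0.61 [148.3 308.2] [0.1921 0.3223]
top notch 0.84 [149.  308.1] [0.1924 0.3205]
top notch 0.81 [377.6 232.8] [ 0.3985 -0.2637]
top notch 0.79 [181.5 242.1] [0.3632 0.2448]
top notch 0.78 [271.  184.2] [0.5212 0.0171]
top seat 0.93 [180.9 238.6] [0.373  0.2484]
top seat 0.86 [375.4 234.8] [ 0.394  -0.2597]
top seat 0.72 [276.3 185.3] [0.5204 0.0031]
top seat 0.63 [145.7 303.3] [0.2038 0.3318]
top tongue 0.48 [301.1 137.9] [ 0.6505 -0.0607]
top tongue 0.21 [142.7 147.7] [0.6144 0.3646]
top nose 0.71 [307.6 137.5] [ 0.6545 -0.0787]
top post 0.48 [304.4 138.1] [ 0.6429 -0.0681]
top coupling 0.55 [401.6 139.1] [ 0.6611 -0.3392]
top coupling 0.53 [130.3 206.8] [0.4552 0.3908]
top tin 0.72 [141.8 147.4] [0.6101 0.362 ]
top tin 0.28 [299.  139.6] [ 0.64   -0.0542]
top hammer 0.58 [130.9 209.3] [0.4505 0.3926]
t
[... 306 characters left out ...]
198.  300.5] [ 0.4432 -0.2874]
scene flange 0.58 [302.  173.9] [0.3918 0.2111]
scene notch 0.76 [273.2 142.4] [0.2334 0.3063]
scene notch 0.67 [196.2 298.9] [ 0.4373 -0.2861]
scene notch 0.59 [298.8 178.1] [0.3946 0.1894]
scene seat 0.81 [272.5 144.1] [0.2296 0.3078]
scene seat 0.76 [311.4 239.5] [0.5426 0.0024]
scene seat 0.7 [296.  175.1] [0.375  0.2071]
scene seat 0.66 [196.  297.6] [ 0.4295 -0.279 ]
scene nose 0.58 [343.8 271.2] [ 0.6538 -0.0486]
scene post 0.52 [342.9 272.9] [ 0.6651 -0.0797]
scene coupling 0.83 [275.4 369. ] [ 0.6565 -0.3252]
scene tin 0.83 [397.6 165.4] [0.6054 0.3665]
scene hammer 0.66 [352.8 157.4] [0.4561 0.4012]
scene brush 0.9 [154.7 348.5] [ 0.4324 -0.4059]
1.45
```

View pics/t1.png

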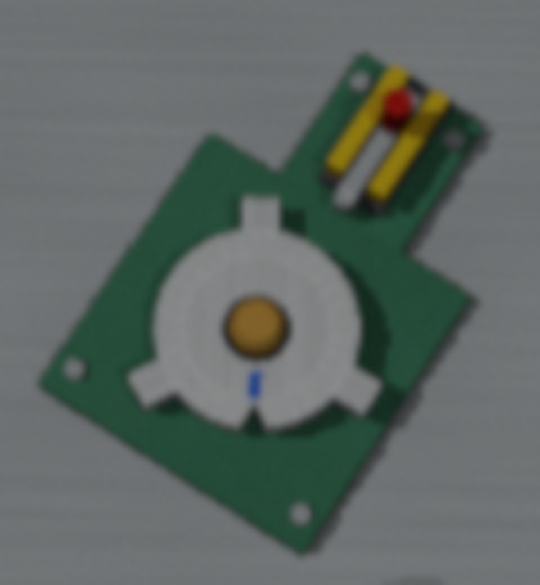

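View pics/s1.png

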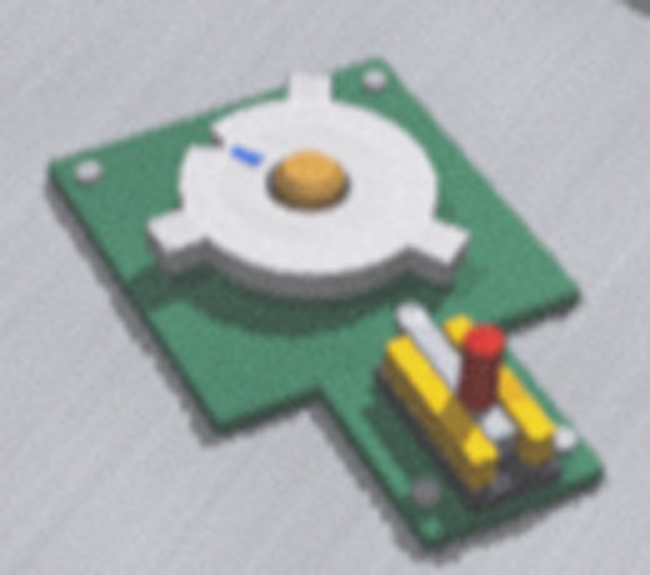

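```bash
cat > fit.py <<'E'
from h import *
from scipy.optimize import least_squares
t=snapshot('top'); s=snapshot('scene')
M=np.array([(95,95),(-95,95),(-95,-95),(95,-95),(95,45),(190,45),(190,-45),(95,-45)])/1000
T=np.array([(213,135),(38,382),(305,555),(478,300),(278,170),(362,52),(490,130),(403,250)],float)
S=np.array([(580,290),(380,60),(48,160),(215,432),(np.nan,np.nan),(605,470),(430,555),(318,390)],float)
T=(T+.5)/4.5-.5+[220,105]; S=(S+.5)/5-.5+[250,200]
def W(q): 
    c,sn=np.cos(q[2]),np.sin(q[2]); return np.c_[M@np.array([[c,sn],[-sn,c]])+q[:2],np.full(8,.012)]
def res(q,w):
    o=[]
    if 't' in w:o.append((proj(t,W(q))-T).ravel())
    if 's' in w:o.append((proj(s,W(q))-S).ravel())
    r=np.concatenate(o); return r[~np.isnan(r)]
for w in ('t','s','ts'):
    r=least_squares(res,[.54,0,-.56],args=(w,),loss='soft_l1'); print(w,r.x[:2].round(4),np.degrees(r.x[2]).round(2),np.abs(r.fun).max().round(2),np.sqrt((r.fun**2).mean()).round(2))
q=r.x
def w2(jx,jy,z): 
    c,sn=np.cos(q[2]),np.sin(q[2]); return [q[0]+c*jx-sn*jy,q[1]+sn*jx+c*jy,z]
# flange feature points from top crop, z .038
F=dict(lugUp=(260,199),lugL=(139,390),lugR=(373,400),notch=(254,425),dab=(254,384))
for k,v in F.items():
    p=unproj(t,(np.array(v,float)+.5)/4.5-.5+[220,105],.038)[0]; d=p[:2]-q[:2]; print('T',k,p[:2].round(4),np.hypot(*d).round(4),np.degrees(np.arctan2(d[1],d[0])).round(1))
F=dict(lugBack=(310,78),lugL=(165,235),lugR=(458,248),dab=(246,156),notch=(203,143))
for k,v in F.items():
    p=unproj(s,(np.array(v,float)+.5)/5-.5+[250,200],.038)[0]; d=p[:2]-q[:2]; print('S',k,p[:2].round(4),np.hypot(*d).round(4),np.degrees(np.arctan2(d[1],d[0])).round(1))
print('post',unproj(t,(np.array((400,100))+.5)/4.5-.5+[220,105],.075)[0].round(4),unproj(s,(np.array((487,342))+.5)/5-.5+[250,200],.075)[0].round(4))
print('model start post', [np.round(w2(x,0,.06),4) for x in (.148,.159)])
E
python3 fit.py
```

```text
t [0.5385 0.0021] -32.03 1.1 0.6
s [0.5415 0.0019] -31.7 2.03 0.83
ts [0.5402 0.0021] -31.83 2.33 0.87
T lugUp [0.6183 0.0023] 0.0781 0.1
T lugL [0.501  0.0704] 0.0787 119.9
T lugR [ 0.4982 -0.0661] 0.0801 -121.6
T notch [0.4818 0.003 ] 0.0585 179.2
T dab [0.5061 0.0035] 0.0342 177.8
S lugBack [0.5029 0.0716] 0.0788 118.3
S lugL [ 0.503  -0.0615] 0.0737 -120.4
S lugR [0.6202 0.0032] 0.0799 0.8
S dab [0.5062 0.005 ] 0.0342 175.2
S notch [0.484  0.0019] 0.0563 -179.8
post [ 0.6691 -0.0776  0.075 ] [ 0.6714 -0.076   0.075 ]
model start post [array([ 0.666 , -0.0759,  0.06  ]), array([ 0.6753, -0.0817,  0.06  ])]
```

```bash
cat > g.py <<'E'
import sys
from h import *
# usage: g.py x y z yaw(deg of tool x) -> remaining in tool axes mm/deg
a=list(map(float,sys.argv[1:])); s=get_state(); r=R.from_quat(s['eef_rot']); m=r.as_matrix()
d=np.array(a[:3])-s['tool_pos']; c,sn=np.cos(np.radians(a[3])),np.sin(np.radians(a[3]))
G=np.array([[c,sn,0],[sn,-c,0],[0,0,-1]]).T
G=np.c_[[c,sn,0],[sn,-c,0],[0,0,-1]]
w=(r.inv()*R.from_matrix(G)).as_rotvec(degrees=True)
print('t',round(s['clock'],2),'pos',s['tool_pos'].round(4),'yaw',np.degrees(np.arctan2(m[1,0],m[0,0])).round(2),'F',s['contact_force'].round(1),'M',np.round(s['moment'],2),'open',round(s['opening']*88.1,1),'q',s['q'].round(2))
print('need tool mm',(m.T@d*1000).round(1),'deg',w.round(2))
E
python3 -m creep '[32,-24,0,0,0,0,32,-24,0,0,0,0,32,-24,0,0,0,0,32,-24,0,0,0,0,32,-24,0,0,0,0]' 34; python3 g.py .613 .0025 .12 0
```

```text
clock: 1.97
tool_pos: [0.3101, -0.4322, 0.237]
eef_rot: [0.988, 0.153, -0.002, 0.004]
contact_force: [0.5, -0.2, -0.0]
opening: 0.643
t 1.97 pos [ 0.3101 -0.4322  0.237 ] yaw 17.55 F [ 0.5 -0.2 -0. ] M [ 0.01 -0.07 -0.03] open 56.6 q [ 0.96  0.57 -0.17  1.85  0.15  0.73 -0.56]
need tool mm [ 420.6 -324.   111.9] deg [ 0.51  0.27 17.55]
```

```bash
python3 -m creep '[33,-24,0,0,0,3.5,32,-25,0,0,0,3.5,31,-26,0,0,0,3.5,30,-27,0,0,0,3.5,29,-28,0,0,0,3.5]' >/dev/null; python3 g.py .613 .0025 .12 0
```

```text
t 2.38 pos [ 0.4417 -0.27    0.2362] yaw -0.83 F [0.  0.  0.4] M [ 0.07 -0.07 -0.03] open 34.1 q [ 0.48  0.55 -0.04  1.9   0.05  0.69 -1.18]
need tool mm [ 167.5 -276.1  113.1] deg [ 0.58  0.11 -0.83]
```

```bash
python3 -m creep '[24,-32,0,0,0,1,24,-32,0,0,0,1,24,-32,5,0,0,1,24,-32,5,0,0,0,20,-25,10,0,0,0]' >/dev/null; python3 g.py .613 .0025 .12 0
```

```text
t 2.8 pos [ 0.5717 -0.1144  0.2171] yaw -3.95 F [ 1.1  0.1 -0.2] M [ 0.03 -0.06 -0.  ] open 34.3 q [ 0.11  0.65  0.    1.73  0.01  0.75 -1.54]
need tool mm [  32.4 -120.5   96.1] deg [ 0.61 -0.36 -3.95]
```

```bash
python3 -m creep '[9,-33,15,0,0,-1,9,-33,15,0,0,-1,9,-33,15,0,0,-1,5,-21,15,0,0,-1,0,0,15,0,0,0]' >/dev/null; python3 g.py .613 .0025 .08 0
```

```text
t 3.22 pos [0.6197 0.02   0.1399] yaw 0.9 F [ 0.7  1.1 -0.5] M [ 0.08 -0.    0.05] open 34.2 q [-0.11  0.8  -0.    1.69  0.01  0.63 -1.68]
need tool mm [-8.2 17.2 59.8] deg [ 0.26 -1.12  0.89]
```

```bash
python3 -m creep '[0,0,0,0,0,0]' >/dev/null; python3 g.py .613 .0025 .08 0
python3 - <<'E'
from h import *
p=snapshot('wrist'); cv2.imwrite('pics/w2.png',p['color'][:,:,::-1]); t=snapshot('top'); crop(t,220,105,340,235,4.5,'t2.png')
E
```

```text
t 3.3 pos [0.6181 0.0222 0.137 ] yaw 1.09 F [-0.8  0.7  0.6] M [-0.01  0.05 -0.01] open 34.0 q [-0.11  0.8  -0.    1.69  0.01  0.63 -1.68]
need tool mm [-6.3 19.3 57. ] deg [ 0.23 -0.83  1.09]
```

View pics/w2.png

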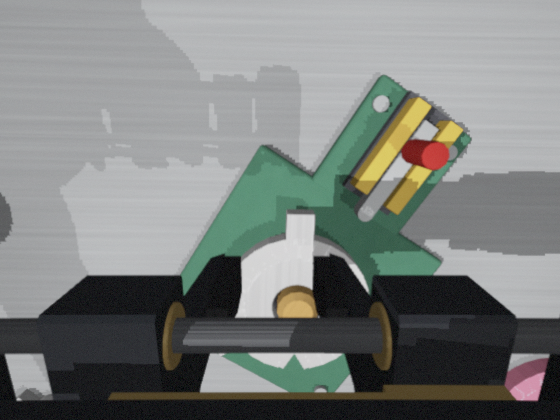

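The wrist view shows the big white flange, lug A tip at (300,212), tongue nose at (365,214), red post at (430,153). I'll check these against the calibration.

```bash
python3 - <<'E'
from h import *
p=snapshot('wrist')
for k,uv,z in (('lugtipL',(288,212),.038),('lugtipR',(313,212),.038),('lugrootL',(287,242),.038),('lugrootR',(315,242),.038),('nose tip top',(361,218),.038),('posttop',(437,154),.075),('corner 95,95',(264,146),.012),('95,45',(312,175),.012),('190,45',(384,75),.012),('95,-95',(441,263),.012)):
    print(k,unproj(p,uv,z)[0].round(4))
E
python3 g.py .613 .0025 .06 0
```

```text
lugtipL [0.6227 0.0124 0.038 ]
lugtipR [ 0.623  -0.0068  0.038 ]
lugrootL [0.5983 0.0126 0.038 ]
lugrootR [ 0.5986 -0.0095  0.038 ]
nose tip top [ 0.6188 -0.0441  0.038 ]
posttop [ 0.6715 -0.078   0.075 ]
corner 95,95 [0.6705 0.032  0.012 ]
95,45 [ 0.6477 -0.0077  0.012 ]
190,45 [ 0.7251 -0.0591  0.012 ]
95,-95 [ 0.5713 -0.1254  0.012 ]
t 3.45 pos [0.6199 0.0196 0.1404] yaw 0.87 F [-0.2 -0.9  0.9] M [-0.02 -0.01  0.01] open 34.0 q [-0.11  0.8  -0.    1.69  0.01  0.63 -1.68]
need tool mm [-8.8 16.6 80.4] deg [ 0.28 -1.14  0.87]
```

View pics/t2.png

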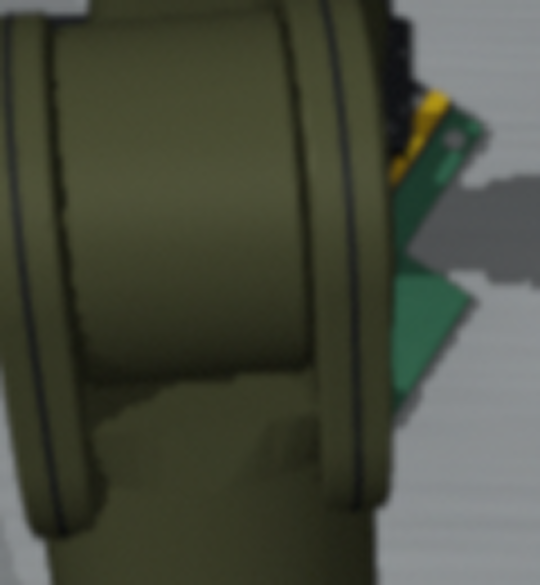

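```bash
python3 -m creep '[-3,6,16,0,-0.3,0.3,-3,6,16,0,-0.4,0.3,-2,4,16,0,-0.3,0.2,0,0,14,0,0,0,0,0,0,0,0,0]' >/dev/null; python3 g.py .614 .002 .025 0;python3 - <<'E'
from h import *
p=snapshot('wrist'); cv2.imwrite('pics/w3.png',p['color'][:,:,::-1])
E
python3 g.py .614 .002 .025 0
```

```text
t 3.87 pos [ 0.6178 -0.0069  0.0851] yaw -0.67 F [-0.8 -0.1 -0.2] M [0.04 0.09 0.02] open 34.0 q [-0.07  0.88  0.    1.72  0.02  0.52 -1.67]
need tool mm [-4.9 -9.4 59.9] deg [ 0.54 -0.94 -0.67]
t 3.92 pos [ 0.6187 -0.0075  0.0864] yaw -0.7 F [-0.7 -0.4  0.5] M [0.04 0.04 0.  ] open 33.9 q [-0.07  0.88  0.    1.72  0.02  0.53 -1.67]
need tool mm [ -5.9 -10.1  61.2] deg [ 0.58 -1.06 -0.71]
```

View pics/w3.png

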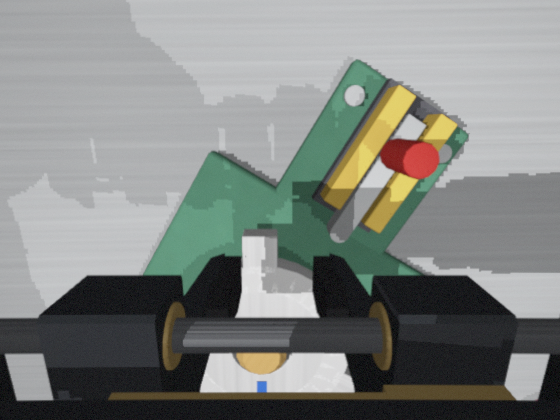

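```bash
python3 -m creep '[-3,-4,3,0.3,-0.5,-0.3,-2,-3,5,0.2,-0.3,-0.3,-1,-2,5,0,0,0,0,0,3,0,0,0,0,0,0,0,0,0]' >/dev/null; python3 g.py .614 .002 .025 0
```

```text
t 4.33 pos [6.156e-01 4.000e-04 7.450e-02] yaw -0.23 F [-0.1  1.2 -0.2] M [ 0.07 -0.02 -0.02] open 34.1 q [-0.07  0.89 -0.01  1.73  0.02  0.51 -1.66]
need tool mm [-2.2 -1.6 49.5] deg [ 0.04 -0.67 -0.23]
```

```bash
python3 -m creep '[-1,-1,8,0,-0.3,0,-1,-1,8,0,-0.3,0,0,0,8,0,0,0,0,0,6,0,0,0,0,0,0,0,0,0]' >/dev/null; python3 g.py .614 .002 .025 0
python3 - <<'E'
from h import *
p=snapshot('wrist'); cv2.imwrite('pics/w4.png',p['color'][:,:,::-1])
E
```

```text
t 4.75 pos [0.6138 0.0036 0.0415] yaw -0.15 F [-0.2  0.2 -0.2] M [ 0.03  0.03 -0.03] open 33.8 q [-0.08  0.95 -0.01  1.73  0.02  0.46 -1.67]
need tool mm [ 0.2  1.6 16.5] deg [ 0.01 -0.04 -0.15]
```

View pics/w4.png

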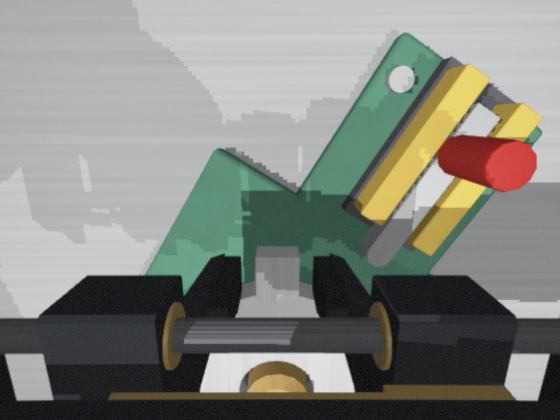

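Lug A tip at (277,262) sits mid between the fingers (240…315); the nose at (377,255) is clear of the right finger. Going down.

```bash
python3 -m creep '[0,0,5,0,0,0,0,0,5,0,0,0,0,0,5,0,0,0,0,0,2,0,0,0,0,0,0,0,0,0]' >/dev/null; python3 g.py .614 .002 .026 0
```

```text
t 5.22 pos [0.6143 0.0033 0.0232] yaw -0.18 F [ 0.9 -0.5 -0.4] M [ 0.03  0.03 -0.04] open 34.0 q [-0.08  0.98 -0.01  1.73  0.02  0.43 -1.67]
need tool mm [-0.3  1.3 -2.8] deg [ 0.03 -0.09 -0.18]
```

```bash
python3 -m creep '[0,0,-1,0,0,0,0,0,-1,0,0,0,0,-1.5,0,0,0,-1,0,-1.5,0,0,0,-1,0,-1.5,0,0,0,-1]' 26 5 >/dev/null; python3 g.py .613 .002 .026 0
```

```text
t 5.63 pos [0.6143 0.0068 0.0257] yaw 3.01 F [ 0.7 -1.5 -1. ] M [-0.2   0.07 -0.  ] open 26.4 q [-0.08  0.97 -0.02  1.73  0.04  0.44 -1.64]
need tool mm [-1.6  4.7 -0.2] deg [ 0.11 -0.11  3.01]
```

```bash
python3 -m creep '[0,-2.5,0,0,0,-2,0,-2.5,0,0,0,-2,0,-2.5,0,0,0,-2,0,-2.5,0,0,0,-2,0,-2.5,0,0,0,-2]' >/dev/null; python3 g.py .613 .002 .026 0
```

```text
t 6.05 pos [0.6126 0.0189 0.0259] yaw 13.98 F [ 0.2 -0.9 -0.4] M [-0.22 -0.   -0.05] open 26.1 q [-0.08  0.97 -0.05  1.73  0.11  0.44 -1.54]
need tool mm [-3.7 16.5 -0.1] deg [ 0.23 -0.09 13.98]
```

```bash
cat > pol.py <<'E'
from h import *
s=get_state(); m=R.from_quat(s['eef_rot']).as_matrix(); d=s['tool_pos'][:2]-[.540,.0021]
print('t',round(s['clock'],2),'r',(1000*np.hypot(*d)).round(1),'ang',np.degrees(np.arctan2(d[1],d[0])).round(1),'yaw',np.degrees(np.arctan2(m[1,0],m[0,0])).round(1),'tilt',m[:2,2].round(3),'z',s['tool_pos'][2].round(4),'F',s['contact_force'].round(1),'M',s['moment'].round(2),'op',round(s['opening']*88.1,1),'q',s['q'].round(2))
E
python3 -m creep '[-0.5,-5,0,0,0,-4,-0.5,-5,0,0,0,-4,-0.5,-5,0,0,0,-4,-0.3,-5,0,0,0,-4,-0.3,-5,0,0,0,-4]' >/dev/null; python3 pol.py
```

```text
t 6.47 r 73.4 ang 31.8 yaw 35.4 tilt [ 0.005 -0.006] z 0.0259 F [ 0.3 -1.8 -1.7] M [-0.3  -0.16 -0.  ] op 26.1 q [-0.08  0.96 -0.12  1.76  0.26  0.43 -1.34]
```

```bash
python3 -m creep '[-0.3,-5.5,0,0,0,-3.5,-0.3,-5.5,0,0,0,-3.5,-0.3,-5.5,0,0,0,-4,-0.3,-5.5,0,0,0,-4,-0.3,-5.5,0,0,0,-4]' >/dev/null; python3 pol.py
```

```text
t 6.88 r 73.6 ang 52.4 yaw 56.0 tilt [ 0.012 -0.006] z 0.0259 F [ 1.8 -0.8 -1.8] M [-0.31 -0.25 -0.04] op 25.8 q [-0.08  0.95 -0.18  1.82  0.4   0.4  -1.16]
```

```bash
python3 -m creep '[-0.3,-5.5,0,0,0,-4,-0.3,-5.5,0,0,0,-4,-0.3,-5.5,0,0,0,-4,-0.3,-5.5,0,0,0,-4,-0.3,-5.5,0,0,0,-4]' >/dev/null; python3 pol.py
```

```text
t 7.3 r 74.5 ang 72.7 yaw 77.6 tilt [ 0.019 -0.004] z 0.0264 F [ 0.4 -1.4 -1.9] M [-0.23 -0.23  0.04] op 26.2 q [-0.08  0.94 -0.22  1.89  0.56  0.36 -0.97]
```

```bash
python3 g.py .5615 .0735 .026 73
python3 - <<'E'
from h import *
p=snapshot('wrist'); cv2.imwrite('pics/w5.png',p['color'][:,:,::-1])
E
```

```text
t 7.3 pos [0.5622 0.0733 0.0264] yaw 77.6 F [ 0.4 -1.4 -1.9] M [-0.23 -0.23  0.04] open 26.2 q [-0.08  0.94 -0.22  1.89  0.56  0.36 -0.97]
need tool mm [ 0.1 -0.8  0.4] deg [ 1.11 -0.06  4.6 ]
```

View pics/w5.png

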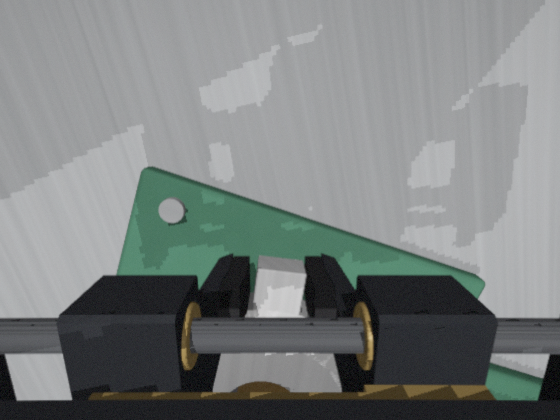

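The lug (280,285) is still between the jaws; the tool leads it slightly in yaw. Continuing with corrections.

```bash
python3 -m creep '[-0.3,-5.5,0,0.2,0,-3,-0.3,-5.5,0,0.2,0,-3,-0.4,-5.5,0,0.3,0,-3.5,-0.5,-5.5,0,0.3,0,-3.5,-0.5,-5.5,0,0.3,0,-3.5]' >/dev/null; python3 pol.py
```

```text
t 7.77 r 74.6 ang 91.4 yaw 95.0 tilt [0.004 0.001] z 0.0273 F [ 1.7  0.4 -1.4] M [-0.06 -0.47  0.01] op 25.8 q [-0.06  0.93 -0.28  1.94  0.69  0.36 -0.8 ]
```

```bash
python3 -m creep '[-0.5,-5.5,0,0.2,0,-3.5,-0.5,-5.5,0,0.2,0,-3.5,-0.5,-5.5,0,0.3,0,-3.5,-0.5,-5.5,0,0.3,0,-3.5,-0.5,-5.5,0,0.3,0,-3.5]' >/dev/null; python3 pol.py
```

```text
t 8.18 r 74.1 ang 108.0 yaw 113.5 tilt [-0.008  0.001] z 0.0286 F [ 2.3 -0.8 -1.1] M [-0.02 -0.49 -0.01] op 25.8 q [-0.03  0.93 -0.33  1.99  0.82  0.36 -0.61]
```

```bash
python3 -m creep '[-0.5,-5.5,0.5,0.1,0,-3,-0.5,-5.5,0.5,0,0,-3,-0.5,-5.5,0.5,0,0,-3,-0.5,-5.5,0.5,0,0,-3,-0.5,-5.5,0.5,0,0,-3]' >/dev/null; python3 pol.py
```

```text
t 8.6 r 72.5 ang 121.6 yaw 129.4 tilt [0.006 0.014] z 0.0283 F [1.7 0.3 0.2] M [ 0.23 -0.51  0.  ] op 25.9 q [-0.    0.92 -0.34  2.06  0.96  0.32 -0.46]
```

```bash
python3 -m creep '[-0.3,-4,0.5,0,0,-2.5,-0.3,-4,0.5,0,0,-2.5,-0.3,-3,0.5,0,0,-2,0,0,0,0,0,0]' >/dev/null; python3 pol.py;  python3 - <<'E'
from h import *
p=snapshot('wrist'); cv2.imwrite('pics/w6.png',p['color'][:,:,::-1]); p=snapshot('scene'); crop(p,250,200,380,315,5,'s6.png'); p=snapshot('top'); crop(p,220,105,340,235,4.5,'t6.png')
E
```

```text
t 8.93 r 71.4 ang 125.8 yaw 137.1 tilt [0.014 0.021] z 0.0282 F [-0.5  0.5 -0.1] M [-0.03 -0.11 -0.01] op 25.8 q [ 0.01  0.92 -0.35  2.08  1.03  0.3  -0.39]
```

View pics/s6.png

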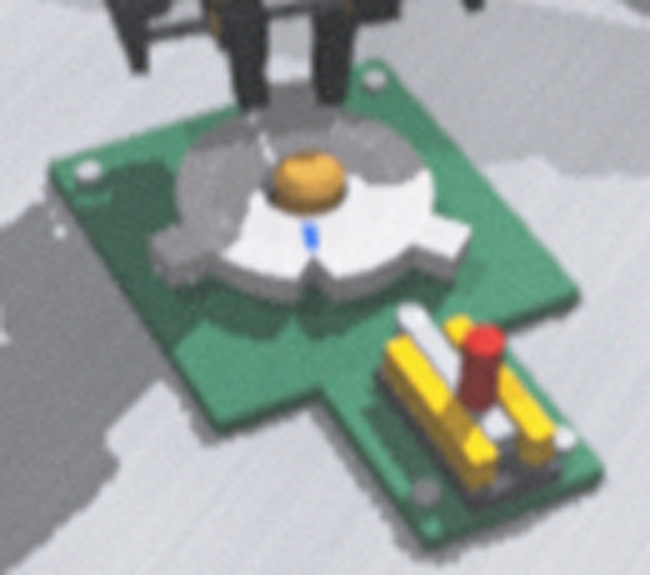

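View pics/t6.png

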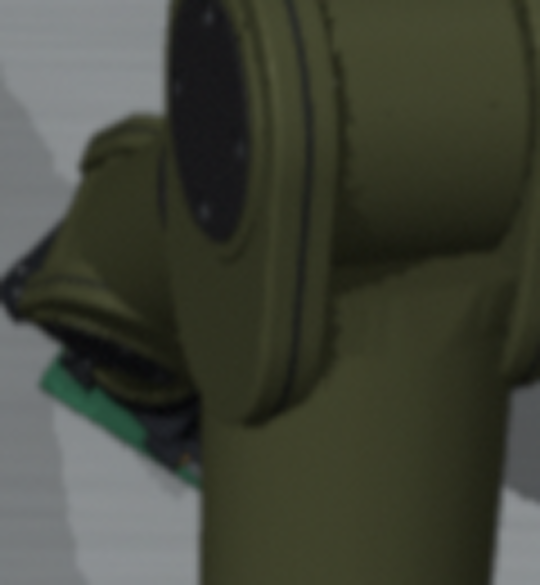

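View pics/w6.png

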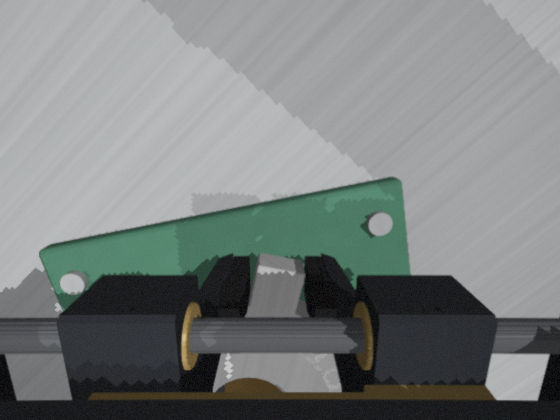

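```bash
python3 g.py .4785 .0395 .026 142; python3 -m creep '[1,-5.5,0.5,0.4,0,0,1,-5.5,0.5,0.4,0,0,1,-5.5,0.5,0.4,0,0,0,0,0,0,0,0]' >/dev/null; python3 pol.py; python3 g.py .4785 .0395 .026 142
```

```text
t 9.08 pos [0.498  0.0598 0.028 ] yaw 136.95 F [1.4 0.6 0.2] M [ 0.04 -0.25  0.03] open 26.0 q [ 0.01  0.92 -0.35  2.08  1.03  0.3  -0.39]
need tool mm [  0.4 -28.2   1.3] deg [ 1.39 -0.19 -5.05]
t 9.42 r 73.4 ang 137.9 yaw 136.9 tilt [0.002 0.008] z 0.0267 F [-0.2 -0.3  0.2] M [ 0.03 -0.18  0.04] op 25.9 q [-0.    0.92 -0.32  2.1   1.05  0.28 -0.41]
t 9.42 pos [0.4855 0.0513 0.0267] yaw 136.93 F [-0.2 -0.3  0.2] M [ 0.03 -0.18  0.04] open 25.9 q [-0.    0.92 -0.32  2.1   1.05  0.28 -0.41]
need tool mm [ -2.9 -13.4   0.6] deg [ 0.39 -0.21 -5.07]
```

```bash
python3 -m creep '[-0.5,-5,0,0.2,0,-2.5,-0.5,-4,0,0.2,0,-2.5,-0.5,-3,0.2,0,0,-2,0,0,0,0,0,0]' >/dev/null; python3 pol.py;  python3 - <<'E'
from h import *
p=snapshot('scene'); crop(p,250,200,380,315,5,'s7.png')
for k in ('notch','nose'):
  for d in find_in(k,'scene')[:4]: print(k,round(d['score'],2),d['xy'])
E
```

```text
t 9.75 r 73.2 ang 147.1 yaw 144.4 tilt [-0.003  0.003] z 0.0265 F [0.8 0.3 0.6] M [ 0.1  -0.33 -0.02] op 26.1 q [ 0.02  0.92 -0.33  2.12  1.11  0.29 -0.33]
notch 0.95 [271.8, 142.9]
notch 0.74 [197.1, 297.7]
notch 0.59 [309.8, 245.1]
nose 0.62 [344.7, 270.9]
nose 0.4 [398.1, 163.9]
```

View pics/s7.png

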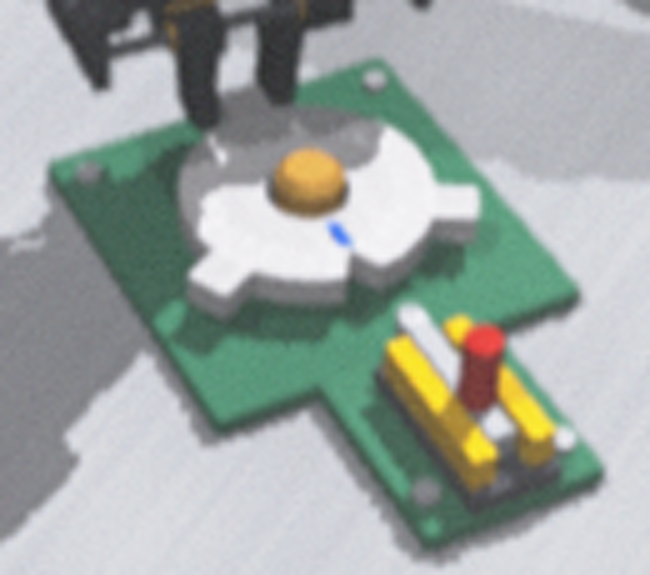

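Run:
```python
from h import *
p=snapshot('scene'); q=(.5402,.0021)
f=lambda v:(np.array(v,float)+.5)/5-.5+[250,200]
for k,v in dict(dab=(341,234),mouth=(360,260),lugR=(478,202),lugL=(203,275)).items():
    w=unproj(p,f(v),.038)[0]; d=w[:2]-q; print(k,w[:2].round(4),np.hypot(*d).round(4),np.degrees(np.arctan2(d[1],d[0])).round(1))
a=np.radians(-31.85)
W=[[q[0]+r*np.cos(a),q[1]+r*np.sin(a),.038] for r in (.034,.044,.06,.09)]
print(((proj(p,W)-[250,200]+.5)*5).round(0))
```

```text
dab [ 0.5707 -0.0174] 0.0362 -32.6
mouth [ 0.5863 -0.0276] 0.0549 -32.8
lugR [0.6139 0.0357] 0.081 24.5
lugL [ 0.5314 -0.0741] 0.0767 -96.5
[[340. 231.]
 [351. 245.]
 [368. 267.]
 [401. 310.]]
```

```bash
python3 -m creep '[0,-1.6,0,0,0,-1,0,-1.6,0,0,0,-1,0,-1,0,0,0,-0.5,0,0,0,0,0,0]' >/dev/null; python3 pol.py;  python3 - <<'E'
from h import *
p=snapshot('scene'); crop(p,250,200,380,315,5,'s8.png')
E
```

```text
t 10.28 r 73.2 ang 149.5 yaw 147.0 tilt [-0.001  0.004] z 0.0263 F [ 1.5  0.7 -0. ] M [ 0.23 -0.39 -0.04] op 25.9 q [ 0.03  0.92 -0.33  2.13  1.13  0.28 -0.3 ]
```

View pics/s8.png

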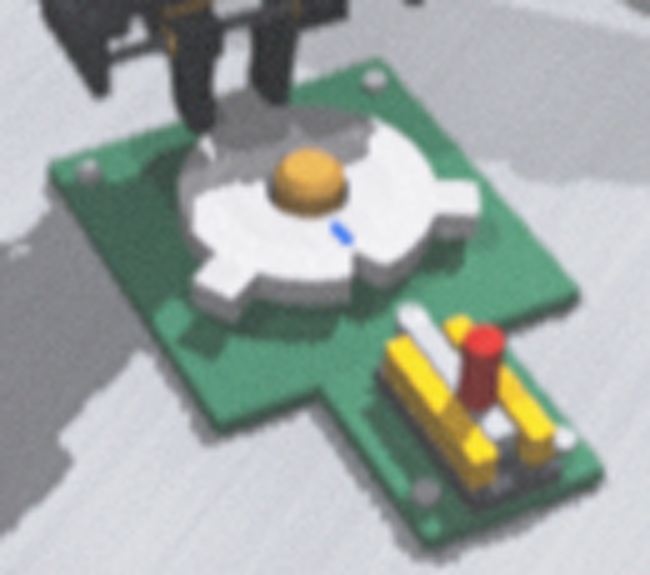

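The notch mouth, about (364,266), now lies where the target projects (368,267), facing the nose at (405,315). Opening the jaws to free the lug, then lifting.

```bash
python3 -m creep '[0,0.5,0,0,0,0,0,0,0,0,0,0,0,0,-5,0,0,0,0,0,-8,0,0,0,0,0,-12,0,0,0]' 36 >/dev/null; python3 pol.py; python3 -m creep '[0,0,-15,0,0,0,0,0,-20,0,0,0,0,0,-20,0,0,0,0,0,-15,0,0,0,0,0,0,0,0,0]' 0 >/dev/null; python3 pol.py
python3 g.py .6885 -.0905 .1 148.1
```

```text
t 10.75 r 75.5 ang 153.3 yaw 146.9 tilt [-0.012 -0.004] z 0.0501 F [0.3 0.6 0.6] M [-0.01 -0.17  0.03] op 35.7 q [ 0.08  0.88 -0.41  2.13  1.04  0.37 -0.21]
t 11.17 r 77.1 ang 155.8 yaw 146.9 tilt [-0.019 -0.008] z 0.1247 F [-0.   0.7  0. ] M [-0.02 -0.2  -0.04] op 4.8 q [ 0.2   0.76 -0.6   2.09  0.82  0.57 -0.02]
t 11.17 pos [0.4697 0.0337 0.1247] yaw 146.86 F [-0.   0.7  0. ] M [-0.02 -0.2  -0.04] open 4.8 q [ 0.2   0.76 -0.6   2.09  0.82  0.57 -0.02]
need tool mm [-251.4   16.    21.6] deg [-1.   -0.67 -1.23]
```

```bash
python3 -m creep '[-40,3,0,-0.2,-0.1,-0.3,-40,3,0,-0.2,-0.1,-0.3,-40,3,0,-0.2,-0.2,-0.3,-40,3,0,-0.2,-0.2,-0.3,-40,2,0,0,0,0]' >/dev/null; python3 g.py .6997 -.0971 .1 148.1
```

```text
t 11.58 pos [ 0.6395 -0.0609  0.1213] yaw 149.1 F [ 0.   0.7 -0.1] M [ 0.02 -0.18  0.03] open 0.5 q [ 0.38  0.95 -0.7   1.57  0.72  0.92  0.45]
need tool mm [-70.5   0.1  20.3] deg [-0.76 -0.8   1.01]
```

```bash
python3 -m creep '[-25,0,0,-0.3,-0.3,0.4,-22,0,0,-0.3,-0.3,0.4,-15,0,0,0,0,0.2,-5,0,0,0,0,0,0,0,0,0,0,0]' >/dev/null; python3 g.py .6997 -.0971 .05 148.1;  python3 - <<'E'
from h import *
p=snapshot('scene'); crop(p,250,200,380,315,5,'s9.png'); p=snapshot('top'); crop(p,220,105,340,235,4.5,'t9.png'); p=snapshot('wrist'); cv2.imwrite('pics/w9.png',p['color'][:,:,::-1])
E
```

```text
t 12.0 pos [ 0.701  -0.108   0.1133] yaw 147.32 F [-0.1  0.2 -1. ] M [ 0.07 -0.17 -0.03] open 0.6 q [ 0.4   1.03 -0.69  1.35  0.7   1.02  0.57]
need tool mm [ 6.7  9.1 63.3] deg [-0.59 -0.23 -0.78]
```

View pics/s9.png

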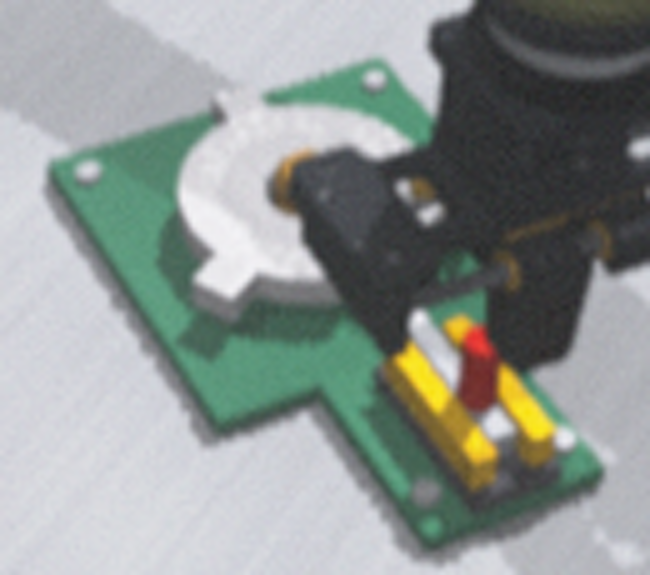

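View pics/w9.png

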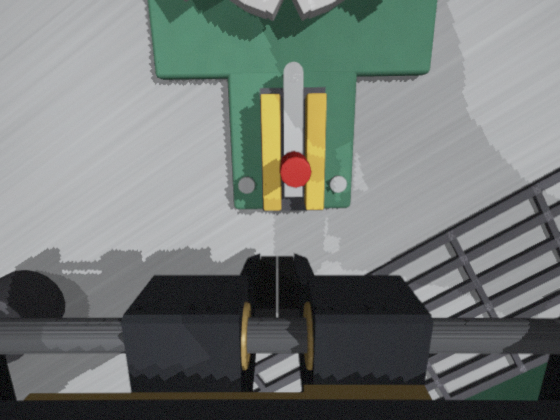

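View pics/t9.png

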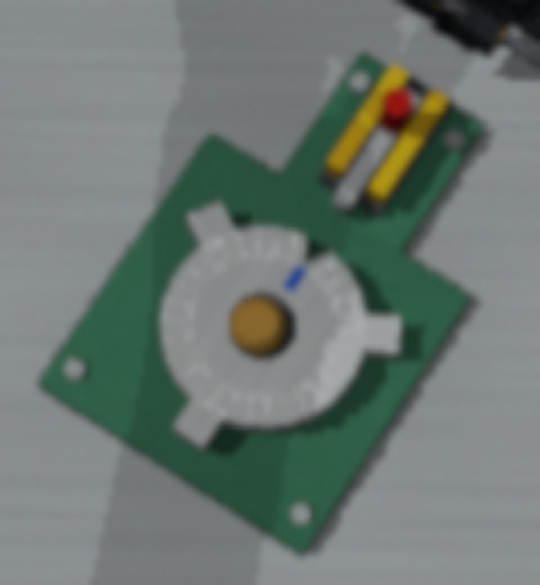

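Top view: the notch (317,247) lies on the line from spigot (260,326) to nose (345,197); wrist view: notch apex (288,15), nose (293,70) and post (295,170) are aligned. Shifting sideways by about 9 mm and going down behind the post.

```bash
python3 -m creep '[0,4,12,-0.3,0,-0.3,0,3,14,-0.3,0,-0.3,0,0,14,0,0,0,0,0,8,0,0,0,0,0,0,0,0,0]' >/dev/null; python3 g.py .6997 -.0971 .05 148.1
```

```text
t 12.57 pos [ 0.7006 -0.095   0.0615] yaw 148.59 F [-0.5  0.3  0.4] M [-0.03 -0.17 -0.02] open -0.1 q [ 0.38  1.09 -0.67  1.38  0.75  0.94  0.55]
need tool mm [-0.4 -2.2 11.5] deg [ 0.07 -0.47  0.49]
```

```bash
python3 -m creep '[0,-1,5,0,-0.2,0.2,0,-0.5,5,0,-0.2,0.2,0,0,2,0,0,0,0,0,0,0,0,0]' >/dev/null; python3 g.py .6997 -.0971 .05 148.1
python3 - <<'E'
from h import *
p=snapshot('wrist'); cv2.imwrite('pics/w10.png',p['color'][:,:,::-1]); p=snapshot('scene'); crop(p,280,200,420,315,5,'s10.png')
E
```

```text
t 12.9 pos [ 0.6987 -0.0959  0.0468] yaw 148.19 F [0.  0.5 0.1] M [ 0.03 -0.13 -0.01] open 0.1 q [ 0.38  1.1  -0.66  1.39  0.76  0.91  0.52]
need tool mm [-1.5 -0.4 -3.2] deg [ 0.01 -0.16  0.09]
```

View pics/w10.png

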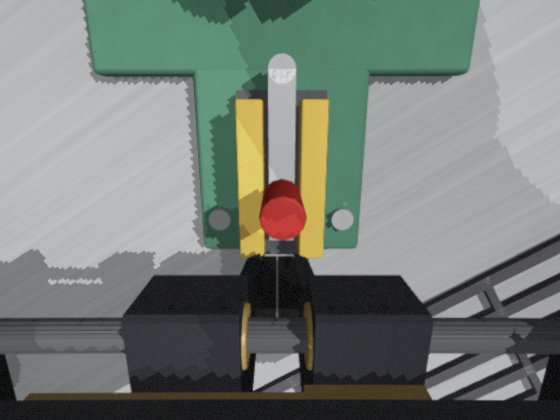

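View pics/s10.png

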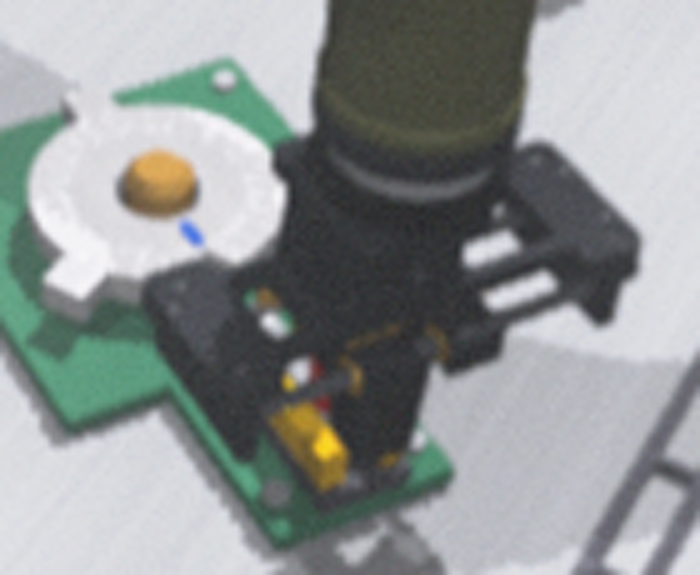

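```bash
cat > al.py <<'E'
from h import *
s=get_state(); a=np.radians(-31.85); e=np.array([np.cos(a),np.sin(a)]); n=np.array([-e[1],e[0]]); d=s['tool_pos'][:2]-[.5402,.0021]; m=R.from_quat(s['eef_rot']).as_matrix(); F=s['contact_force']
print('t',round(s['clock'],2),'along',(1000*d@e).round(1),'lat',(1000*d@n).round(1),'z',(1000*s['tool_pos'][2]).round(1),'yaw',np.degrees(np.arctan2(m[1,0],m[0,0])).round(1),'tilt',m[:2,2].round(3),'Falong',(F[:2]@e).round(1),'Flat',(F[:2]@n).round(1),'Fz',F[2].round(1))
E
python3 al.py
python3 -m creep '[2,1,-2,0,0,0,3,1,-2,0,0,0,3,0,-1,0,0,0,2,0,0,0,0,0,1,0,0,0,0,0]' >/dev/null; python3 al.py
```

```text
t 13.0 along 186.7 lat 0.6 z 47.4 yaw 148.2 tilt [-0.001  0.002] Falong -1.7 Flat 0.7 Fz -0.3
t 13.42 along 175.9 lat 3.6 z 55.2 yaw 148.1 tilt [0.002 0.002] Falong 0.4 Flat 0.1 Fz 0.0
```

```bash
python3 -m creep '[1.5,-1,0.5,0,0,0,1.5,-1,0.5,0,0,0,1.5,0,0,0,0,0,1.5,0,0,0,0,0,1.5,0,0,0,0,0]' >/dev/null; python3 al.py
```

```text
t 13.83 along 168.3 lat 1.3 z 54.5 yaw 148.1 tilt [0.004 0.001] Falong 3.3 Flat 0.2 Fz -1.6
```

```bash
python3 -m creep '[1.5,0,0,0,0,0,1.5,0,0,0,0,0,1.5,0,0,0,0,0]' >/dev/null; python3 al.py;python3 -m creep '[1.5,0,0,0,0,0,1.5,0,0,0,0,0,1.5,0,0,0,0,0]' >/dev/null; python3 al.py
```

```text
t 14.08 along 165.9 lat 1.3 z 54.6 yaw 148.1 tilt [0.008 0.   ] Falong 2.5 Flat 1.1 Fz -1.4
t 14.33 along 162.1 lat 1.3 z 54.6 yaw 148.0 tilt [ 0.01 -0.  ] Falong 2.5 Flat 0.7 Fz -1.9
```

```bash
python3 g.py .66 -.07 .055 148.1 | tail -1; python3 -m creep '[3,0,0,0,0,0,3,0,0,0,0,0,3,0,0,0,0,0,3,0,0,0,0,0]' >/dev/null; python3 al.py;  python3 g.py .66 -.07 .055 148.1 | tail -1
```

```text
need tool mm [22.2  0.6 -0.6] deg [ 0.3   0.5  -0.09]
t 14.67 along 149.5 lat 1.3 z 54.6 yaw 148.0 tilt [ 0.011 -0.001] Falong 2.8 Flat 1.0 Fz -0.7
need tool mm [ 9.7  0.7 -0.5] deg [ 0.31  0.55 -0.13]
```

```bash
python3 -m creep '[2.5,0,0,0.1,0.2,0,2.5,0,0,0.1,0.2,0,2,0,0,0.1,0.2,0,1.5,0,0,0,0,0]' >/dev/null; python3 al.py
python3 - <<'E'
from h import *
p=snapshot('wrist'); cv2.imwrite('pics/w11.png',p['color'][:,:,::-1])
E
```

```text
t 15.0 along 139.2 lat 1.2 z 54.5 yaw 148.0 tilt [-0.003  0.001] Falong 3.3 Flat -0.4 Fz -1.3
```

View pics/w11.png

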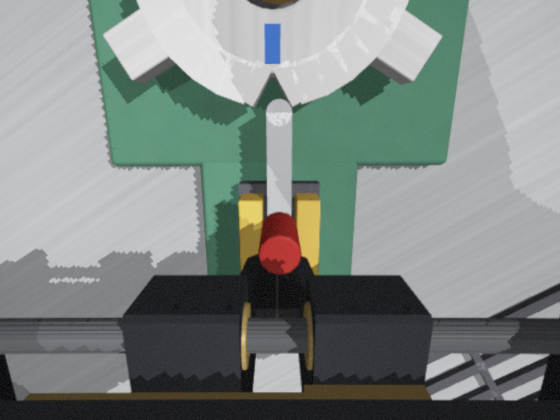

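The nose (279,112) is just entering the notch mouth (271,88–105), within about 3 mm of centred; capture is 7 mm. Creeping in slowly.

```bash
python3 -m creep '[1,0,0,0,0,0,1,0,0,0,0,0,1,0,0,0,0,0]' >/dev/null; python3 al.py; python3 -m creep '[1,0,0,0,0,0,1,0,0,0,0,0]' >/dev/null; python3 al.py; python3 -m creep '[1,0,0,0,0,0,1,0,0,0,0,0]' >/dev/null; python3 al.py; python3 -m creep '[1,0,0,0,0,0]' >/dev/null; python3 al.py
```

```text
t 15.3 along 137.6 lat 1.2 z 54.6 yaw 148.0 tilt [ 0. -0.] Falong 5.6 Flat -0.0 Fz -4.0
t 15.47 along 137.6 lat 1.2 z 54.6 yaw 147.9 tilt [ 0.004 -0.001] Falong 5.2 Flat 0.6 Fz -3.4
t 15.63 along 137.6 lat 1.2 z 54.6 yaw 147.8 tilt [ 0.007 -0.002] Falong 4.9 Flat 0.9 Fz -3.6
t 15.72 along 137.6 lat 1.2 z 54.7 yaw 147.8 tilt [ 0.009 -0.002] Falong 5.0 Flat 0.3 Fz -2.9
```

```bash
python3 -m creep '[1.5,0,0,0,0.3,0,1.5,0,0,0,0.3,0]' >/dev/null; python3 al.py; python3 -m creep '[2,0,0,0,0.2,0]' >/dev/null; python3 al.py; python3 -m creep '[2,0,0,0,0.2,0]' >/dev/null; python3 al.py
```

```text
t 15.88 along 136.7 lat 1.2 z 54.7 yaw 147.7 tilt [0.004 0.002] Falong 5.2 Flat 0.5 Fz -4.6
t 15.97 along 136.0 lat 1.2 z 54.6 yaw 147.7 tilt [0.003 0.004] Falong 5.7 Flat 1.7 Fz -4.1
t 16.05 along 135.2 lat 1.2 z 54.6 yaw 147.6 tilt [0.002 0.005] Falong 5.0 Flat 1.3 Fz -4.3
```

Now moving in at ~5 N: the wedge is turning the flange. Continuing.

```bash
for i in 1 2 3 4; do python3 -m creep '[1.5,0,0,0,0.1,0,1.5,0,0,0,0.1,0]' >/dev/null; python3 al.py; done
```

```text
t 16.22 along 134.7 lat 1.2 z 54.6 yaw 147.5 tilt [0.003 0.006] Falong 5.2 Flat 1.7 Fz -3.9
t 16.38 along 134.1 lat 1.2 z 54.6 yaw 147.5 tilt [0.005 0.007] Falong 4.7 Flat 0.5 Fz -3.2
t 16.55 along 133.6 lat 1.2 z 54.6 yaw 147.4 tilt [0.006 0.008] Falong 5.5 Flat 1.4 Fz -4.1
t 16.72 along 133.2 lat 1.2 z 54.6 yaw 147.3 tilt [0.007 0.009] Falong 5.9 Flat 1.2 Fz -3.6
```

```bash
python3 g.py .65 -.07 .0545 148.1|tail -1; for i in 1 2 ; do python3 -m creep '[1.8,0,0,-0.2,0.2,0.2,1.8,0,0,-0.2,0.2,0.2,1.8,0,0,0,0.2,0]' >/dev/null; python3 al.py; done;  python3 g.py .65 -.07 .0545 148.1|tail -1
```

```text
need tool mm [ 1.8 -4.5  0.1] deg [ 0.65  0.08 -0.83]
t 16.97 along 131.6 lat 1.1 z 54.7 yaw 146.7 tilt [0.009 0.019] Falong 5.5 Flat 1.7 Fz -4.6
t 17.22 along 130.6 lat 1.1 z 54.8 yaw 146.2 tilt [0.011 0.029] Falong 6.6 Flat 0.7 Fz -4.6
need tool mm [-0.9 -4.4  0.1] deg [ 1.74 -0.35 -1.95]
```

```bash
python3 -m creep '[1.8,0,0,0.5,-0.1,-0.6,1.8,0,0,0.5,-0.1,-0.6,1.8,0,0,0.4,0,-0.5]' >/dev/null; python3 al.py;  python3 g.py .65 -.07 .0545 148.1|tail -1
python3 - <<'E'
from h import *
p=snapshot('wrist'); cv2.imwrite('pics/w12.png',p['color'][:,:,::-1])
E
```

```text
t 17.47 along 130.7 lat 0.8 z 55.1 yaw 147.6 tilt [0.01  0.004] Falong 6.1 Flat 0.2 Fz -4.5
need tool mm [-0.6 -4.1  0.6] deg [ 0.49  0.36 -0.46]
```

View pics/w12.png

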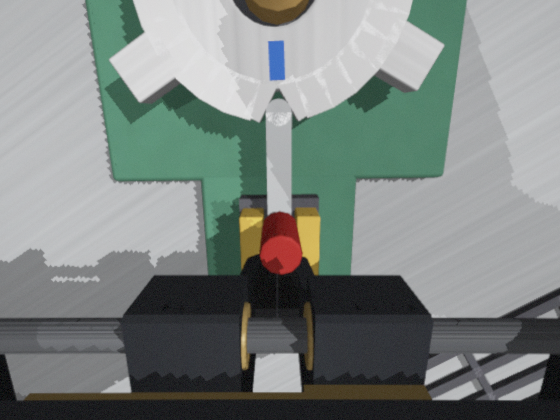

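The nose (278,112) is now in the V, dab (277,60), notch and tongue in line. Building up the pressing force gradually.

```bash
python3 -m creep '[2.5,0,0,0.3,0.3,-0.3,2.5,0,0,0.2,0.3,-0.2]' >/dev/null; python3 al.py; python3 -m creep '[3,0,0,0,0.2,0,3,0,0,0,0.2,0]' >/dev/null; python3 al.py
```

```text
t 17.68 along 129.2 lat 0.7 z 55.2 yaw 148.1 tilt [ 0.002 -0.001] Falong 7.3 Flat 1.2 Fz -5.9
t 17.85 along 127.1 lat 0.7 z 55.2 yaw 148.0 tilt [0.002 0.001] Falong 7.0 Flat 1.0 Fz -4.1
```

```bash
for i in 1 2 3; do python3 -m creep '[2.5,0,0,0,0.1,0,2.5,0,0,0,0.1,0]' >/dev/null; python3 al.py; done
```

```text
t 18.02 along 127.0 lat 0.7 z 55.2 yaw 147.8 tilt [0.007 0.001] Falong 9.0 Flat 0.9 Fz -6.2
t 18.18 along 127.1 lat 0.7 z 55.3 yaw 147.6 tilt [0.013 0.001] Falong 8.8 Flat 2.1 Fz -5.9
t 18.35 along 127.1 lat 0.7 z 55.3 yaw 147.5 tilt [0.018 0.   ] Falong 8.1 Flat 1.9 Fz -5.8
```

```bash
python3 g.py .65 -.07 .0545 148.1|tail -1; python3 -m creep '[2.5,0,0.7,0.2,0.6,-0.3,3,0,0.7,0.2,0.6,-0.3]' >/dev/null; python3 al.py;  python3 g.py .65 -.07 .0545 148.1|tail -1;  python3 -m creep '[3.5,0,0.7,0.1,0.5,-0.2]' >/dev/null; python3 al.py
```

```text
need tool mm [-4.3 -3.9  0.9] deg [ 0.58  0.88 -0.63]
t 18.52 along 126.9 lat 0.7 z 55.1 yaw 147.9 tilt [0.006 0.003] Falong 8.5 Flat -0.4 Fz -1.0
need tool mm [-4.4 -4.   0.6] deg [ 0.32  0.2  -0.17]
t 18.6 along 126.9 lat 0.8 z 55.1 yaw 148.0 tilt [0.003 0.004] Falong 10.5 Flat -0.0 Fz -3.7
```

```bash
python3 -m creep '[4.2,0,0.8,0.1,0.5,-0.2]' >/dev/null; python3 al.py;python3 -m creep '[4.6,0,0.8,0.1,0.5,-0.2]' >/dev/null; python3 al.py; python3 -m creep '[5,0,1,0.1,0.5,-0.1]' >/dev/null; python3 al.py
```

```text
t 18.68 along 126.8 lat 0.8 z 55.1 yaw 148.1 tilt [0.002 0.005] Falong 11.6 Flat 1.0 Fz -3.2
t 18.77 along 126.7 lat 0.8 z 55.1 yaw 148.2 tilt [0.001 0.006] Falong 12.1 Flat 0.5 Fz -5.0
t 18.85 along 126.7 lat 0.8 z 55.1 yaw 148.2 tilt [0.001 0.007] Falong 12.6 Flat 1.1 Fz -2.9
```

```bash
python3 -m creep '[5.5,0,1,0.2,0.5,0]' >/dev/null; python3 al.py;python3 -m creep '[5.9,0,1,0.2,0.5,0]' >/dev/null; python3 al.py; python3 -m creep '[6,0,1.2,0.2,0.5,0]' >/dev/null; python3 al.py
```

```text
t 18.93 along 126.7 lat 0.7 z 55.1 yaw 148.0 tilt [0.001 0.006] Falong 12.9 Flat 1.1 Fz -4.1
t 19.02 along 126.6 lat 0.7 z 55.2 yaw 147.8 tilt [0.001 0.005] Falong 13.9 Flat 1.5 Fz -5.1
t 19.1 along 126.6 lat 0.7 z 55.1 yaw 147.6 tilt [0.002 0.003] Falong 13.2 Flat 0.5 Fz -2.7
```

```bash
python3 -m creep '[6.5,0,1.3,0.1,0.5,-0.3]' >/dev/null; python3 al.py;python3 -m creep '[6.8,0,1.3,0.1,0.5,-0.3,6.8,0,1.3,0.1,0.5,-0.3]' >/dev/null; python3 al.py; python3 -m creep '[7,0,1.5,0.1,0.5,-0.2,7,0,1.5,0.1,0.5,-0.2]' >/dev/null; python3 al.py
```

```text
t 19.18 along 126.6 lat 0.7 z 55.1 yaw 147.7 tilt [0.005 0.003] Falong 14.6 Flat 0.8 Fz -2.8
t 19.35 along 126.7 lat 0.8 z 55.2 yaw 147.9 tilt [0.011 0.002] Falong 14.0 Flat 2.5 Fz -3.6
t 19.52 along 126.7 lat 0.8 z 55.2 yaw 147.9 tilt [0.018 0.001] Falong 15.0 Flat 1.3 Fz -2.2
```

```bash
python3 -m creep '[7,0,1.3,0.1,0.9,-0.1,7,0,1.3,0.1,0.9,-0.1,7,0,1.3,0.1,0.9,-0.1]' >/dev/null; python3 al.py; python3 -m creep '[7.2,0,1.3,0.1,0.9,-0.1,7.2,0,1.3,0.1,0.9,-0.1,7.2,0,1.3,0.1,0.9,-0.1]' >/dev/null; python3 al.py;python3 -m creep '[7.2,0,1.3,0.1,0.9,-0.1,7.2,0,1.3,0.1,0.9,-0.1,7.2,0,1.3,0.1,0.9,-0.1]' >/dev/null; python3 al.py
```

```text
t 19.77 along 126.5 lat 0.8 z 55.2 yaw 147.7 tilt [0.01  0.011] Falong 15.8 Flat 1.7 Fz -4.3
t 20.02 along 126.4 lat 0.7 z 55.1 yaw 147.3 tilt [0.003 0.021] Falong 15.2 Flat 0.5 Fz -4.4
t 20.27 along 126.3 lat 0.7 z 55.0 yaw 147.0 tilt [-0.004  0.031] Falong 15.1 Flat 1.7 Fz -4.5
```

```bash
python3 -m creep '[7.2,0,1.3,0.6,0.2,-0.4,7.2,0,1.3,0.6,0.3,-0.4,7.2,0,1.3,0.6,0.4,-0.4]' >/dev/null; python3 al.py; python3 -m creep '[4,0,0,0,0,0,1,0,0,0,0,0,-2,0,0,0,0,0,-4,0,0,0,0,0,-5,0,0,0,0,0]' >/dev/null; python3 al.py; python3 -m creep '[-8,0,0,0,0,0,-8,0,0,0,0,0,-5,0,0,0,0,0,0,0,-10,0,0,0,0,0,-20,0,0,0]' >/dev/null; python3 al.py
```

```text
t 20.52 along 126.5 lat 0.4 z 55.2 yaw 147.5 tilt [0.002 0.002] Falong 16.6 Flat 0.8 Fz -5.3
t 20.93 along 134.7 lat -0.0 z 56.0 yaw 147.4 tilt [0.004 0.   ] Falong 0.2 Flat -0.4 Fz 0.4
t 21.35 along 155.5 lat -2.5 z 82.5 yaw 147.4 tilt [-0.006  0.001] Falong -0.3 Flat 0.2 Fz 0.0
```

```bash
python3 -m creep '[-5,0,-30,0,0,0,-25,0,-30,0,0,0,-40,0,-10,0,0,0,-40,0,0,0,0,0,-20,0,0,0,0,0]' >/dev/null; python3 -m creep '[0,0,0,0,0,0,0,0,0,0,0,0]' >/dev/null; python3 al.py
python3 - <<'E'
from h import *
p=snapshot('wrist'); cv2.imwrite('pics/w13.png',p['color'][:,:,::-1]); p=snapshot('scene'); cv2.imwrite('pics/s13f.png',p['color'][:,:,::-1]); p=snapshot('top'); crop(p,220,105,340,235,4.5,'t13.png');cv2.imwrite('pics/t13f.png',p['color'][:,:,::-1])
E
```

```text
t 21.93 along 288.4 lat -1.3 z 165.2 yaw 147.6 tilt [-0.001  0.009] Falong -0.6 Flat 0.4 Fz -0.7
```

View pics/w13.png

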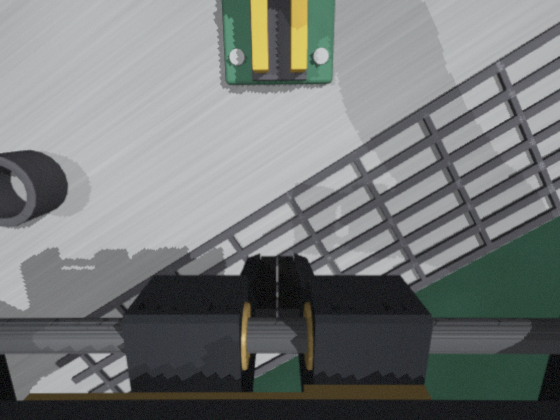

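View pics/t13.png

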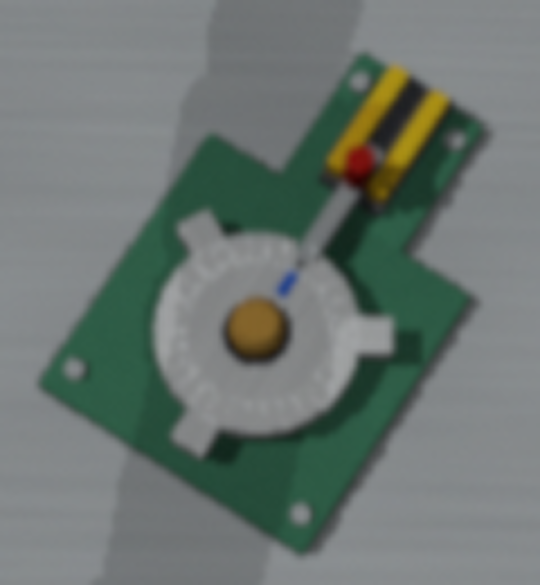

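View pics/s13f.png

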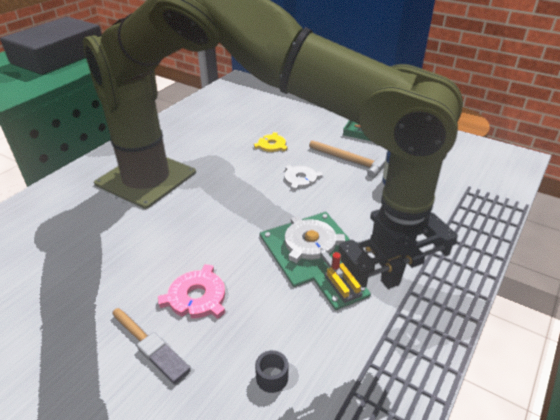

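View pics/t13f.png

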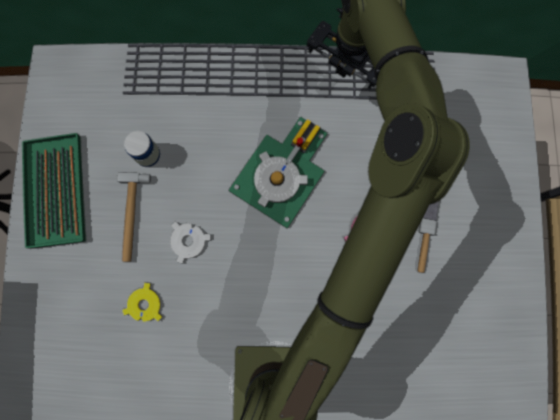

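Run:
```python
from h import *
t=snapshot('top'); a=np.radians(-31.85); e=np.array([np.cos(a),np.sin(a)]); n=np.array([-e[1],e[0]])
for nme,v,z in (('post before',(398,103),.075),('post now',(360,161),.075),('lug1',(195,220),.038),('lug2',(393,335),.038),('lug3',(186,449),.038),('spigot',(257,326),.049)):
    w=unproj(t,(np.array(v,float)+.5)/4.5-.5+[220,105],z)[0,:2]-[.5402,.0021]; print(nme,(w@e*1000).round(1),(w@n*1000).round(1),np.degrees(np.arctan2(w@n,w@e)).round(1))
for k in ('hammer','brush','coupling','tin'):
    for c in ('top','scene'):
        snapshot(c)
        print(k,c,[(round(d['score'],2),np.round(d['xy'],1)) for d in find_in(k,c)[:1]])
s=get_state(); print(s['clock'],s['contact_force'])
```

```text
post before 149.3 0.3 0.1
post now 107.4 -0.2 -0.1
lug1 34.3 66.5 62.7
lug2 39.6 -69.0 -60.2
lug3 -83.5 -4.8 -176.7
spigot -1.9 -0.7 -160.1
hammer top [(0.94, array([129.8, 208.2]))]
hammer scene [(0.8, array([354.2, 158.8]))]
brush top [(0.83, array([422.3, 231.1]))]
brush scene [(0.68, array([155.3, 350.8]))]
coupling top []
coupling scene [(0.97, array([269.9, 366.9]))]
tin top [(0.64, array([143.1, 148.4]))]
tin scene [(0.69, array([384.2, 168.4]))]
22.9333 [-0.07168087  0.20592258  0.17942637]
```

```bash
python3 -c "
from plant import finish_job,get_state
print(finish_job(), get_state()['clock'])"
```

```text
the job is handed in; nothing more can be done
the job is handed in; nothing more can be done
```

I turned the flange about 148° counter-clockwise with the jaws loosely around one lug, until its notch faced the nose. I then pushed the tongue home by its red post, held it there, backed the gripper off and handed the job in at about 23 s.

**Seating:**
- In the top view the post moved about 42 mm, within the 36–47 mm home range.
- The tongue stopped moving: the tool advanced less than 1 mm as I built the push from 9 to about 16 N.
- The flange centre sits about 1.3 mm beyond the spigot, away from the tongue, as it should when bedded.

**Forces:**
- Pressing along the tongue read 14–16.6 N for a little over a second. There was also about 2–5 N of vertical force at the tip, so the highest total I read was about 17.5 N.
- Readings come only at the end of each move, so I could not see brief peaks between them.

**Other things:**
- The hammer, brush and tin were found where they started, apart from a few pixels of detector scatter; the tin's scene reading was off by 13 pixels because the arm partly hid it.
- The coupling was hidden by the arm in the last top view, but unchanged in the scene view.
- The robot touched nothing at the end, with the force reading at about 0 N.

**Small disagreement:** flange angles from the lug tips scattered by −0.2° to +3.3° from the ideal. I put this down to picture resolution and the flange's sideways shift.

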